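# Reassemble the washed dust-cup unit of a hand vacuum

### The arm

A 6-joint arm with a two-finger parallel gripper is mounted at the origin on the work surface. World frame = base frame: x ahead of the robot, y to its left, z up, the work surface at z = 0. Lengths are in mm, angles in rad, forces in N, time in s.
With the tool pointing down it reaches from about 350 to 975 mm from the base axis. Payload 7.1 kg.
Tool frame: the origin (TCP) lies midway between the tips of the shut fingers; the grasp point (between the pads) lies 19 mm behind it (ctrl.grip_depth is the distance from the TCP to the grasp point, in mm); z points along the fingers, y is the line along which they close (so a half turn about z gives the same grasp; the last joint's range is limited). The gripper opens to 88 mm and grips with 3 to 60 N. Pads are 20 mm wide; open, the fingers measure 115 mm over their backs; the gripper's body (75 mm by 178 mm) begins 61 mm behind the grasp point.
Start: joints at [-1.18, 0.423, 1.63, -0, 1.089, -0.019], TCP at [249.031, -573.226, 222.675] pointing down, gripper open.
Joint ranges: [-3, 3], [-0.9, 2.11], [0.09, 2.58], [-1.31, 4.45], [0.11, 2.69], [-2.54, 2.54]. Speed limits (rad/s): [2.39, 2.39, 3.01, 3.14, 3.14, 3.14].

### API

Orientations are given as a rotation vector (axis times angle).
In Python, from workcell import ctrl, cams gives the robot as it stands.
- The arm moves only by the tool move_arm, never from a script. Its argument "steps" is a list of rows, each a list of 3 entries, a list of its own where there are three numbers: the shift along the tool's x, y, z in units of 25 mm (1.0 is 25 mm), then the turn about the tool's z in units of 5 degrees (1.0 is 5 degrees), then the closure, from 0 (fully open) to 1 (shut). A call has 1 to 20 rows; each row shifts and turns the commanded pose from where the row before left it, along the tool's axes as they then stand; what a row does not reach is not made up. A row lasts 1/12 s, in which the tool goes at most 41.7 mm and 7.16 degrees, less where a joint would pass 70% of its speed; a pose out of reach is approached as far as the arm can. A call is refused whole if a number of a shift passes 1 or a number of a turn 1, either way. A call with a gripper value outside its range is refused whole. The fingers move at their own pace and stop on an object; the grip force is fixed at half the most. Time passes only in rows, so rows that do not move let the fingers close. It gives the time, the measured TCP pose, the force, the opening and the grip force at its end, in the units of the state.
- ctrl.get_obs(): the state, without advancing time (a new reading comes with each control period).
- cams.get_image(name): name is "scene" or "top" or "wrist"; returns a dict with "image" (420x560x3 uint8, red, green, blue), "camera_matrix" (3x3 intrinsics, pixels), "k1" (the pictures are not rectified: a ray, as slopes to the right and down, at radius r is drawn at 1 + k1 r^2 times it, then the intrinsics apply), "xyz" and "rotation" of the camera in the world; the wrist camera has in their place "mount" (4x4, takes a point from camera to tool coordinates, whose origin is the TCP and whose axes are the flange's). Camera axes: x right, y down, z forward; pixel columns grow to the right and rows downward; lengths in mm; the calibration is good to about 2 mm. A picture is of the moment at which its call begins: read the wrist's pose just before it. There is no depth.
- ctrl.close_job(): hands the job in; it is judged then, once.
Trained networks look in the newest picture that a camera, given by its name, has taken for a name from the list of things; names that differ only in an ending like _2 or _b are one class to them, and where a whole thing is asked for, a point or a joint stands for the part that bears it (a point fixed in the world has none). Each returns a list of dicts, best first, with "p" (0 to 1); they miss things now and then, are a little off and sometimes report something else, mostly with a low value. They report only what shows in the picture. A call takes as long as a camera call. They do not tell look-alikes from the thing itself.
- cams.boxes_of(camera, thing): "rect" ([centre column, centre row, width, height] in pixels, round what is visible of it).
- cams.cut_out(camera, thing): "pixels" (420x560 bool, what is visible of it) and "rect" ([centre column, centre row, width, height] in pixels, round what is visible of it).
The state is a dict: "t": time; "qpos": joint angles; "qvel": joint speeds; "joint_torque": joint torques, N m; "ee_pos": TCP position; "orientation": TCP orientation; "ft_force": force on the tool from outside, world axes, zero at the start; "moment": the same for the moment, N m; "width": finger opening in mm; "grasp_force": force on a finger pad.
Only numpy, scipy, OpenCV 4.12 (cv2) and the standard library are available. Lean on these libraries where they do the work, as an engineer would, in place of code of your own. Each camera call takes 0.05 s, during which the arm holds its last target. There are 200 camera calls.

### The job

The parts of the hand vacuum's dust cup have been washed and stand drying about the worktop: put the unit back together in the clear cup, one part at a time from the inside out - first the steel mesh strainer into the cup, then the grey funnel into the strainer, then the pleated filter into the funnel, and last the cover with the grip bar on top of the filter. Each part must sit level and fully home on the one below; let go of everything and leave the motor unit, soap bottle, drainer and brush where they are.

Things in the scene. Friction and masses are not known exactly. Their poses are not given: they have to be found in the camera images.
- cup: Target: clear round dust cup, open at the top, clipped upright in a heavy round black stand (92 mm diameter, 10 high); it stands fast. Outside diameter 68, mouth 63, flat rim 95 above the worktop, inner floor at 14. Origin on its axis at the worktop, z up.
- strainer: Loose steel mesh tube, 90 g, upright, open on top, 82 mm tall. Outside diameter 55, mouth 50, foot tapered to 45 over the lowest 7. Dark flange of diameter 70 at heights 66 to 70; the tube above it (70 to 82) is the grip collar. The flange rests on the cup's rim. Origin on its axis at the underside, z up; home: origin 29 above the cup's, collar top 111.
- funnel: Loose grey funnel, 70 g, upright on its small end, 62 mm tall. Hollow taper, diameter 26 at the foot to 43; flange of diameter 64 at heights 46 to 50; grip collar of diameter 52 (inside 44) at 50 to 62; bore 39 at height 50, narrowing down. The flange rests on the strainer's collar. Origin on its axis at the underside, z up; home: origin 65 above the cup's, collar top 127.
- filter: Loose filter, 50 g, upright on its small end, 44 mm tall. White pleated body, diameter 24 at the foot to 32; dark flange of diameter 60 at heights 28 to 32; grip collar of diameter 48 (inside 40) at 32 to 44, white radial pleats seen inside it. The flange rests on the funnel's collar. Origin on its axis at the underside, z up; home: origin 99 above the cup's, collar top 143.
- cover: Loose cover, 50 g, upright on its spigot (diameter 32, height 6). Grey disc of diameter 56 at heights 6 to 14; on it a dark grip bar 48 mm long (own x), 18 wide (own y), at 14 to 30. The spigot drops into the filter's collar, the disc rests on it; any yaw will do. Origin on its axis at the underside, z up; home: origin 137 above the cup's.
- motor_unit: Bystander, leave alone: the vacuum's grey motor unit with a dark handle, lying along its own y, 290 long, 68 thick, top at 74. Origin under the middle of its 150 long barrel, handle towards its +y.
- soap_bottle: Bystander, leave alone: amber soap bottle with a black pump, 66 diameter, 185 tall. Origin under its middle.
- drainer: Bystander, leave alone: perforated round steel drainer, open at the top, 110 diameter, 125 tall. Origin under its middle.
- brush: Bystander, leave alone: small brush lying along its own x, 190 long. Origin near its middle, on the worktop.
Not all that is in view belongs to the job. Leave any green or pink look-alike of the funnel alone.

How it is judged (in metres and radians):
On the way, in this order (a step that is already met when the one before it is completed fails the run):
1. the strainer hangs by its rim in the cup (and what is below it is still home) (z of strainer in the frame of cup between 0.026 and 0.032 m and horizontal distance between strainer and cup below 0.007 m and angle between strainer's own z axis and vertical below 0.07 rad), for 0.2 s.
2. the funnel is fully home in the strainer (and what is below it is still home) (all of step 1 and z of funnel in the frame of cup between 0.062 and 0.068 m and horizontal distance between funnel and strainer below 0.007 m and angle between funnel's own z axis and vertical below 0.07 rad), for 0.2 s.
3. the filter is fully home in the funnel (and what is below it is still home) (all of step 2 and z of filter in the frame of cup between 0.096 and 0.102 m and horizontal distance between filter and funnel below 0.007 m and angle between filter's own z axis and vertical below 0.07 rad), for 0.2 s.
4. the cover is fully home on the filter (and what is below it is still home) (all of step 3 and z of cover in the frame of cup between 0.134 and 0.14 m and horizontal distance between cover and filter below 0.007 m and angle between cover's own z axis and vertical below 0.07 rad), for 0.2 s.
At the end, for the whole second after the job is handed in: Strainer, funnel, filter and cover are nested in this order in the cup: each one's origin within 3 mm of its home height over the cup's (29, 65, 99 and 137 mm), within 7 mm sideways of the axis of the part below, upright within 0.07 rad, at rest (under 10 mm/s and 0.1 rad/s) and released (all of step 4 and linear speed of each of strainer, funnel, filter, cover below 0.01 m/s and angular speed of each of strainer, funnel, filter, cover below 0.1 rad/s); the robot touches nothing.
It fails at once if the motor unit, soap bottle, drainer or brush is shifted more than 30 mm (distance of any of motor_unit, soap_bottle, drainer, brush from where it was at the start of the episode above 0.03 m).
It also fails if it takes over 128 s, if anything falls off the work surface, if the arm or the gripper's body presses on something with over 40 N, if the wrist force passes 120 N, or if a joint passes its speed limit or range.

## Working session

There is one attempt and no reset: what is moved stays moved. The work goes in short steps, Python scripts to look and compute and a tool call to move; the robot and the scene stay as the last step left them, time stands still between calls to the robot, and variables do not carry over. Pictures are saved under pics/ and viewed, at most 14 in all, crops included, and the job is handed in when it is done.

Besides the shell and the picture viewer there is one more tool, called after "Emit:" as name(argument=value, ...), one argument or row to a line, values as JSON. move_arm: Moves the arm, as the interface text tells. Its arguments: {"type":"object","properties":{"steps":{"type":"array"}},"required":["steps"]}

```bash
mkdir -p pics; ls
cat > h.py <<'E'
import numpy as np, cv2
from scipy.spatial.transform import Rotation as R
from workcell import ctrl, cams
def cam(name):
    o=ctrl.get_obs(); d=cams.get_image(name)
    if name=='wrist':
        T=np.eye(4);T[:3,:3]=R.from_rotvec(o['orientation']).as_matrix();T[:3,3]=o['ee_pos']
        M=T@np.array(d['mount']); d['xyz']=M[:3,3]; d['rotation']=M[:3,:3]
    d['rotation']=np.array(d['rotation'])
    if d['rotation'].shape!=(3,3): d['rotation']=R.from_rotvec(d['rotation']).as_matrix()
    d['xyz']=np.array(d['xyz']); return d
def ray(d,uv):
    K=np.array(d['camera_matrix']); p=np.array([(uv[0]-K[0,2])/K[0,0],(uv[1]-K[1,2])/K[1,1]])
    q=p.copy()
    for _ in range(20): q=p/(1+d['k1']*(q@q))
    v=d['rotation']@np.array([q[0],q[1],1]); return v/np.linalg.norm(v)
def proj(d,P):
    c=d['rotation'].T@(np.array(P,float)-d['xyz']); q=c[:2]/c[2]; q=q*(1+d['k1']*(q@q))
    K=np.array(d['camera_matrix']); return np.array([K[0,0]*q[0]+K[0,2],K[1,1]*q[1]+K[1,2]])
def onz(d,uv,z):
    v=ray(d,uv); return d['xyz']+v*(z-d['xyz'][2])/v[2]
def save(d,n): cv2.imwrite('pics/'+n,np.array(d['image'])[:,:,::-1])
E
python3 - <<'E'
from h import *
for n in ['scene','top','wrist']:
    d=cam(n); save(d,n+'0.png'); print(n,d['xyz'].round(),d['rotation'].round(2).tolist(),np.array(d['camera_matrix']).round(1).tolist(),d['k1'])
    for t in ['cup','strainer','funnel','filter','cover','motor_unit','soap_bottle','drainer','brush']:
        print(t,[(round(b['p'],2),np.round(b['rect']).astype(int).tolist()) for b in cams.boxes_of(n,t)][:4])
print(ctrl.get_obs())
E
```

```text
pics
scene [1201. -302. 1175.] [[0.43, 0.77, -0.48], [0.9, -0.37, 0.22], [-0.01, -0.53, -0.85]] [[443.9, 0.0, 278.3], [0.0, 443.9, 216.4], [0.0, 0.0, 1.0]] -0.13994000061871112
cup [(0.78, [159, 232, 34, 42])]
strainer [(0.62, [243, 252, 24, 32])]
funnel [(0.77, [337, 133, 19, 22]), (0.61, [321, 160, 16, 24]), (0.52, [356, 159, 23, 22])]
filter [(0.67, [268, 192, 21, 18])]
cover [(0.82, [344, 215, 19, 18])]
motor_unit [(0.94, [327, 282, 92, 58]), (0.34, [158, 233, 34, 43])]
soap_bottle [(0.82, [421, 141, 22, 50])]
drainer [(0.73, [92, 270, 50, 55])]
brush [(0.96, [411, 199, 62, 14])]
top [ 385.   24. 1241.] [[-0.0, -0.99, 0.17], [-1.0, -0.0, -0.03], [0.03, -0.17, -0.99]] [[403.6, 0.0, 286.0], [0.0, 403.6, 205.4], [0.0, 0.0, 1.0]] -0.1073038255549003
cup [(0.65, [404, 253, 33, 32]), (0.55, [470, 228, 51, 39])]
strainer [(0.92, [335, 195, 24, 26]), (0.18, [149, 185, 47, 35])]
funnel [(0.91, [214, 262, 22, 25]), (0.77, [177, 246, 20, 22]), (0.66, [178, 288, 20, 21])]
filter [(0.54, [276, 253, 19, 17])]
cover [(0.61, [225, 198, 17, 14])]
motor_unit [(0.84, [273, 137, 99, 23])]
soap_bottl
[... 373 characters left out ...]
 6, 54, 12])]
brush []
{'t': 1.5, 'qpos': array([-1.17997456e+00,  4.23114548e-01,  1.62991050e+00,  1.09880411e-05,
        1.08859174e+00, -1.90008523e-02]), 'qvel': array([ 0.00019881, -0.0004373 ,  0.00058214, -0.00057548,  0.00012616,
        0.00084854]), 'joint_torque': array([-3.51355657e-04, -5.44565248e+01, -2.74035966e+01,  6.44632964e-02,
        1.69363391e-02, -4.11733265e-05]), 'ee_pos': array([ 249.04692946, -573.21382845,  222.66183551]), 'orientation': array([-3.07584414e+00, -6.39239267e-01, -8.01822650e-06]), 'ft_force': array([ 0.21772439, -1.36994681,  0.15960924]), 'moment': array([ 0.01000051, -0.02310817, -0.00646959]), 'grasp_force': 0.0, 'width': 87.80367885281868}
```

Run:
```python
import cv2
a=cv2.imread('pics/scene0.png');b=cv2.imread('pics/top0.png')
cv2.imwrite('pics/a.png',cv2.resize(a[90:330,60:460],None,fx=2,fy=2,interpolation=3))
cv2.imwrite('pics/b.png',cv2.resize(b[110:320,80:510],(800,391),interpolation=3))
```

```text
(no output)
```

View pics/a.png

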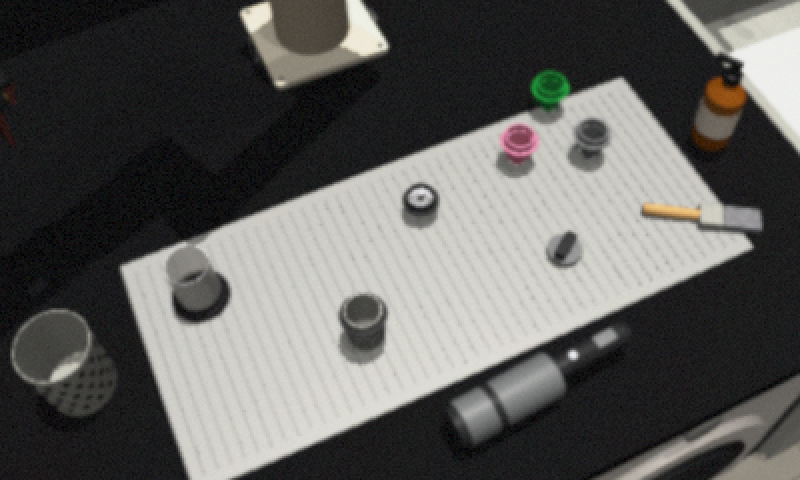

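View pics/b.png

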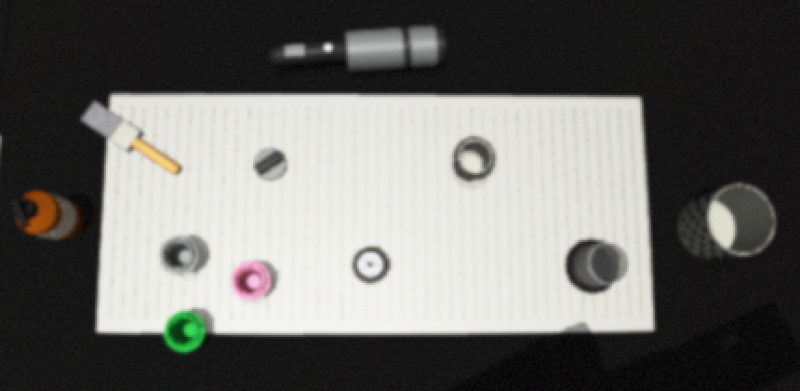

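Everything shows clearly. The candidates for the funnel, in scene pixels, are grey (356,159), pink (321,160) and green (337,133). The grey one is the target, and it is at (177,246) in top. Next I fit the positions from both views.

```bash
cat >> h.py <<'E'
from scipy.optimize import least_squares
# profile (radius,height)
PR=dict(cup=[(34,95),(34,12),(46,10),(46,0)],strainer=[(27.5,82),(35,70),(35,66),(27.5,66),(27.5,7),(22.5,0)],
 funnel=[(26,62),(26,50),(32,50),(32,46),(21.5,46),(13,0)],filter=[(24,44),(30,32),(30,28),(16,28),(12,0)],cover=[(28,14),(28,6),(16,0)])
A=np.linspace(0,2*np.pi,48,endpoint=False)
def pts(n): return np.array([(r*np.cos(a),r*np.sin(a),z) for r,z in PR[n] for a in A])
def bbox(d,n,p):
    q=np.array([proj(d,np.array(p)+v) for v in pts(n)]); lo,hi=q.min(0),q.max(0); return np.r_[lo,hi]
def rect(m): x,y,w,h=m; return np.array([x-w/2,y-h/2,x+w/2,y+h/2])
def fit(n,obs,p0,fz=None):
    f=(lambda p:np.concatenate([bbox(d,n,p)-rect(r) for d,r in obs])) if fz is None else (lambda p:np.concatenate([bbox(d,n,[p[0],p[1],fz])-rect(r) for d,r in obs]))
    s=least_squares(f,p0 if fz is None else p0[:2],loss='soft_l1'); return s.x,s.fun
E
python3 - <<'E'
from h import *
S=cam('scene');T=cam('top')
M={'cup':(159,232),'strainer':(243,252),'funnel':(356,159),'filter':(268,192),'cover':(344,215)}
MT={'cup':(404,253),'strainer':(335,195),'funnel':(177,246),'filter':(276,253),'cover':(225,198)}
for n in M:
    o=[]
    for d,c,k in((S,M,'scene'),(T,MT,'top')):
        b=cams.boxes_of(k,n)
        b=[x for x in b if np.hypot(*(np.array(x['rect'][:2])-c[n]))<8]
        if b:o.append((d,b[0]['rect']))
        else:print('miss',n,k)
    p0=np.r_[onz(T,MT[n],30)[:2],0]
    if len(o)==2:
        p,r=fit(n,o,p0); print(n,p.round(1),r.round(1))
    for q in o: 
        p,r=fit(n,[q],p0,0.); print('   z0',p.round(1),r.round(1))
E
```

```text
cup [ 452.1 -355.     0.9] [-0.   0.4 -2.4 -0.9  0.2  0.4 -4.1 -2.2]
   z0 [ 454.  -352.2] [ 1.2  0.7 -1.3 -0.6]
   z0 [ 449.1 -362. ] [ 2.4  1.4 -1.8 -1.3]
strainer [ 620.9 -150.7   -9.7] [-2.9  0.3  0.2 -0.3 -1.3 -0.1  0.  -0.2]
   z0 [ 627.4 -148.5] [-1.6  0.2  1.6 -0.2]
   z0 [ 618.6 -151.1] [-0.8 -0.1  0.8  0. ]
funnel [464.1 316.   -5. ] [-1.1 -1.   1.2  1.4 -2.6  1.3  2.  -0.9]
   z0 [466.1 313.9] [-1.2 -1.3  1.2  1.2]
   z0 [464.3 313.9] [-2.3  1.1  2.3 -1.1]
filter [452.5  15.3 -13.8] [ 0.4  2.  -0.4 -3.4 -2.   1.   3.  -1.2]
   z0 [464.6  10. ] [ 0.2  2.8 -0.2 -2.4]
   z0 [451.5  17. ] [-2.6  1.   2.6 -1. ]
cover [627.6 185.8  -1.1] [ 0.5 -1.1 -0.9  1.7 -1.9 -0.5  0.8  0.5]
   z0 [627.4 186.5] [ 0.7 -1.4 -0.7  1.3]
   z0 [627.4 183.9] [-1.4 -0.5  1.4  0.5]
```

Emit:
move_arm(
  steps=[
    [[0,0,0],-1,0],
    [[0,0,0],-1,0],
    [[0,0,0],-1,0],
    [[0,0,0],-1,0],
    [[0,0,0],-1,0],
    [[0,0,0],-1,0],
    [[0,0,0],-1,0],
    [[0,0,0],-1,0],
    [[0,0,0],-1,0],
    [[0,0,0],-1,0],
    [[0,0,0],-1,0],
    [[0,0,0],-1,0],
    [[0,0,0],-1,0],
    [[0,0,0],-0.3,0],
    [[1,1,0],0,0],
    [[1,1,0],0,0],
    [[1,1,0],0,0],
    [[1,1,0],0,0],
    [[1,1,0],0,0],
    [[1,1,0],0,0],
  ],
)

```text
t: 3.77
ee_pos: [400.1, -422.0, 222.8]
orientation: [2.222, 2.221, 0.0]
ft_force: [1.1, -0.2, 0.4]
width: 87.7
grasp_force: 0.0
```

Emit:
move_arm(
  steps=[
    [[1,1,0],0,0],
    [[1,1,0],0,0],
    [[1,0,0],0,0],
    [[0,0,0],0,0],
    [[0,0,0],0,0],
    [[0,0,0],0,0],
  ],
)

```text
t: 4.27
ee_pos: [449.1, -348.7, 222.9]
orientation: [2.221, 2.221, -0.0]
ft_force: [-0.0, -0.1, 0.1]
width: 87.5
grasp_force: 0.0
```

```bash
cat > look.py <<'E'
import sys,pickle,os
from h import *
name,n,tag=sys.argv[1:4]; g=[float(v) for v in sys.argv[4:6]]
d=cam(name); c=cams.cut_out(name,n); G=proj(d,g+[40.])
c=[x for x in c if np.hypot(*(np.array(x['rect'][:2])-G))<70]
im=np.array(d['image'])[:,:,::-1].copy()
print([(round(x['p'],2),np.round(x['rect'],1).tolist()) for x in c])
f='obs_%s.pkl'%n; L=pickle.load(open(f,'rb')) if os.path.exists(f) else []
if c:
    m=c[0]['pixels'].astype(np.uint8); ys,xs=np.where(m); r=[(xs.min()+xs.max())/2,(ys.min()+ys.max())/2,xs.max()-xs.min()+1,ys.max()-ys.min()+1]
    d2={k:d[k] for k in('xyz','rotation','camera_matrix','k1')}; L.append((d2,r)); pickle.dump(L,open(f,'wb'))
    p,e=fit(n,[(d,r)],np.r_[g,0],0.); print('one z0',p.round(1),e.round(1)); g=list(p)
    if len(L)>1:
        p,e=fit(n,L,np.r_[g,0]);print('all',p.round(1),e.round(1))
        p,e=fit(n,L,np.r_[g,0],0.);print('all z0',p.round(1),e.round(1)); g=list(p)
    cs,_=cv2.findContours(m,cv2.RETR_EXTERNAL,2); cv2.drawContours(im,cs,-1,(0,255,255),1)
for rr,z in PR[n]: cv2.polylines(im,[np.array([proj(d,[g[0]+rr*np.cos(a),g[1]+rr*np.sin(a),z]) for a in A]).round().astype(int)],True,(0,0,255),1)
cv2.imwrite('pics/%s.png'%tag,im)
E
python3 look.py wrist cup cup1 452 -355
```

```text
[(0.75, [282.2, 205.9, 74.8, 92.1])]
one z0 [ 453.2 -358.1] [-0.5 -0.6  0.5  0.5]
```

View pics/cup1.png

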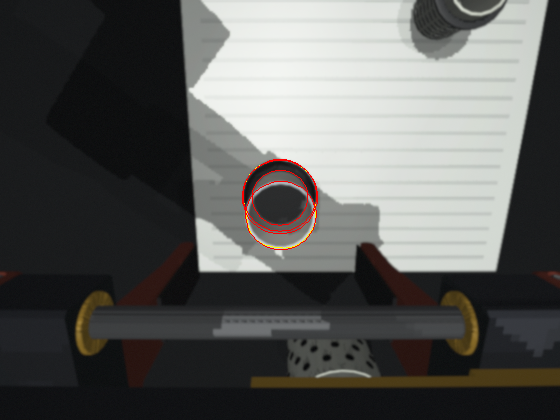

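The overlay matches the cup: rim at (281,215), stand at (280,190). The strainer shows at upper right. Next is the strainer.

Emit:
move_arm(
  steps=[
    [[1,1,0],0,0],
    [[1,1,0],0,0],
    [[0,0,0],0,0],
    [[0,0,0],0,0],
    [[0,0,0],0,0],
  ],
)

```text
t: 4.78
ee_pos: [498.6, -299.1, 222.5]
orientation: [-2.222, -2.221, 0.001]
ft_force: [0.4, 0.7, 0.1]
width: 87.8
grasp_force: 0.0
```

```bash
python3 look.py wrist cup cup2 453 -358; python3 look.py wrist strainer st1 620 -151
```

```text
[(0.59, [240.2, 245.7, 77.6, 101.3])]
one z0 [ 453.2 -358.7] [-0.2 -0.2  0.3  0.2]
all [ 453.  -359.    -1.8] [-0.5  0.   0.1  0.7  0.1 -0.3  0.2 -0.4]
all z0 [ 453.2 -358.4] [-0.5 -0.3  0.5  0.8 -0.2 -0.4  0.3 -0.1]
[(0.97, [408.9, 45.7, 82.1, 78.6])]
one z0 [ 622.9 -154.6] [-1.  -0.9  0.7  1.4]
```

Emit:
move_arm(
  steps=[
    [[1,1,0],0,0],
    [[1,1,0],0,0],
    [[1,1,0],0,0],
    [[1,1,0],0,0],
    [[1,1,0],0,0],
    [[0.8,0,0],0,0],
    [[0,0,0],0,0],
    [[0,0,0],0,0],
    [[0,0,0],0,0],
  ],
)

```text
t: 5.73
ee_pos: [623.6, -154.4, 222.6]
orientation: [-2.223, -2.22, 0.001]
ft_force: [-0.1, -0.4, -1.0]
width: 87.6
grasp_force: 0.0
```

```bash
python3 look.py wrist strainer st2 620 -151
```

```text
[(0.98, [277.3, 200.4, 64.4, 60.3])]
one z0 [ 622.8 -153.8] [-0.9 -0.8  0.9  1. ]
all [ 623.4 -154.    -2.6] [-1.  -0.5 -0.1  1.1 -0.  -0.8  1.3  0.5]
all z0 [ 622.8 -154.2] [-1.  -1.5  0.7  0.9 -0.9 -0.4  0.9  1.4]
```

View pics/st2.png

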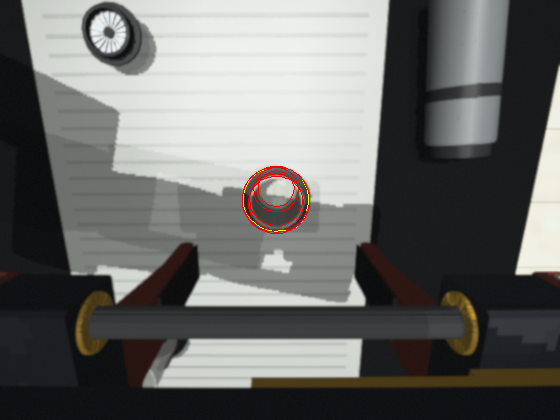

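Overlay matches the strainer at (277,200). Descending on it.

Emit:
move_arm(
  steps=[
    [[0,0,1],0,0],
    [[0,0,1],0,0],
    [[0,0,1],0,0],
    [[0,0,1],0,0],
    [[0,0,1],0,0],
    [[0,0,0.6],0,0],
    [[0,0,0.4],0,0],
    [[0,0,0],0,0],
    [[0,0,0],0,0],
  ],
)

```text
t: 6.58
ee_pos: [624.1, -154.1, 72.8]
orientation: [-2.223, -2.22, 0.0]
ft_force: [0.8, -0.6, 0.3]
width: 87.8
grasp_force: 0.0
```

Emit:
move_arm(
  steps=[
    [[0,0,0],0,1],
    [[0,0,0],0,1],
    [[0,0,0],0,1],
    [[0,0,0],0,1],
    [[0,0,0],0,1],
    [[0,0,0],0,1],
    [[0,0,0],0,1],
    [[0,0,0],0,1],
  ],
)

```text
t: 7.25
ee_pos: [624.4, -153.4, 73.1]
orientation: [2.221, 2.221, 0.0]
ft_force: [-0.4, -0.1, 4.8]
width: 54.2
grasp_force: 30.0
```

Emit:
move_arm(
  steps=[
    [[0,0,-0.4],0,1],
    [[0,0,-1],0,1],
    [[0,0,-1],0,1],
    [[0,0,-1],0,1],
    [[0,0,-1],0,1],
    [[0,0,-0.8],0,1],
    [[-0.8,-0.7,0],0,1],
    [[-0.8,-0.7,0],0,1],
    [[-0.8,-0.7,0],0,1],
    [[-0.8,-0.7,0],0,1],
    [[-0.8,-0.7,0],0,1],
    [[-0.8,-0.7,0],0,1],
    [[-0.8,-0.7,0],0,1],
    [[-0.8,-0.7,0],0,1],
    [[-0.8,-0.7,0],0,1],
    [[-0.8,-0.5,0],0,1],
    [[-0.2,0,0],0,1],
    [[0,0,0],0,1],
    [[0,0,0],0,1],
    [[0,0,0],0,1],
  ],
)

```text
t: 8.92
ee_pos: [454.6, -357.4, 202.7]
orientation: [-2.221, -2.222, -0.0]
ft_force: [0.4, -0.8, -0.7]
width: 54.1
grasp_force: 30.0
```

Run:
```python
from h import *
o=ctrl.get_obs();print(o['ee_pos'],o['orientation'],o['width'])
d=cam('wrist');im=np.array(d['image'])[:,:,::-1].copy()
x,y,z=o['ee_pos']
def circ(c,r,z,col): cv2.polylines(im,[np.array([proj(d,[c[0]+r*np.cos(a),c[1]+r*np.sin(a),z]) for a in A]).round().astype(int)],True,col,1)
for r,h in((27.5,82),(35,70),(22.5,0)): circ((x,y),r,z-72.5+h,(0,0,255))
circ((453.2,-358.4),34,95,(0,255,0));circ((453.2,-358.4),46,10,(0,255,0))
cv2.imwrite('pics/ins1.png',im)
```

```text
[ 454.64856909 -357.44694762  202.72285925] [-2.22088282e+00 -2.22169343e+00 -4.88767716e-04] 54.09221117393937
```

View pics/ins1.png

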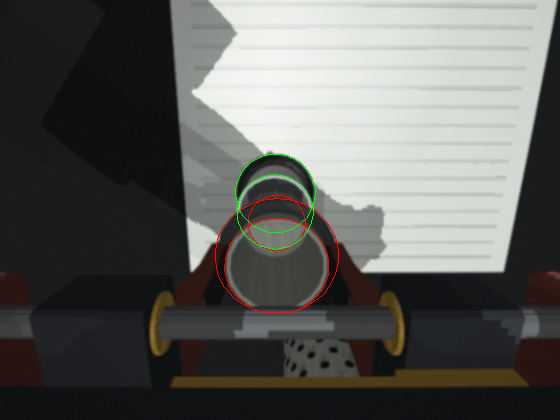

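The strainer is held straight and lines up over the cup; both overlays match. Lowering with a small correction.

Emit:
move_arm(
  steps=[
    [[-0.04,-0.05,0],0,1],
    [[0,0,0.5],0,1],
    [[0,0,0.5],0,1],
    [[0,0,0.5],0,1],
    [[0,0,0.5],0,1],
    [[0,0,0.5],0,1],
    [[0,0,0.5],0,1],
    [[0,0,0.4],0,1],
    [[0,0,0.3],0,1],
    [[0,0,0.2],0,1],
    [[0,0,0],0,1],
    [[0,0,0],0,1],
  ],
)

```text
t: 9.97
ee_pos: [452.9, -359.4, 105.1]
orientation: [-2.222, -2.221, 0.0]
ft_force: [-0.0, -0.6, -0.8]
width: 54.2
grasp_force: 30.0
```

Emit:
move_arm(
  steps=[
    [[0,0,0.07],0,1],
    [[0,0,0.05],0,1],
    [[0,0,0],0,1],
    [[0,0,0],0,1],
  ],
)

```text
t: 10.3
ee_pos: [453.0, -359.4, 102.5]
orientation: [2.222, 2.221, 0.0]
ft_force: [-0.2, -0.0, -0.9]
width: 54.4
grasp_force: 30.0
```

Emit:
move_arm(
  steps=[
    [[0,0,0.02],0,1],
    [[0,0,0],0,0],
    [[0,0,0],0,0],
    [[0,0,0],0,0],
    [[0,0,0],0,0],
    [[0,0,0],0,0],
    [[0,0,-0.4],0,0],
    [[0,0,-1],0,0],
    [[0,0,-1],0,0],
    [[0,0,-1],0,0],
    [[0,0,-1],0,0],
    [[0,0,-0.4],0,0],
    [[0,0,0],0,0],
    [[0,0,0],0,0],
  ],
)

```text
t: 11.47
ee_pos: [452.8, -359.2, 221.7]
orientation: [2.221, 2.221, 0.0]
ft_force: [0.2, -0.6, -1.2]
width: 87.9
grasp_force: 0.0
```

```bash
cat > chk.py <<'E'
import sys
from h import *
o=ctrl.get_obs();d=cam('wrist');im=np.array(d['image'])[:,:,::-1].copy()
c=[float(v) for v in sys.argv[2:4]]; rz=[tuple(map(float,s.split(','))) for s in sys.argv[4:]]
for r,z in rz: cv2.polylines(im,[(np.array([proj(d,[c[0]+r*np.cos(a),c[1]+r*np.sin(a),z]) for a in A])).round().astype(int)],True,(0,0,255),1)
u,v=proj(d,[*c,105]).astype(int); h=70
cv2.imwrite('pics/%s.png'%sys.argv[1],cv2.resize(im[max(0,v-h):v+h,max(0,u-h):u+h],None,fx=3,fy=3,interpolation=0)); print(o['ee_pos'])
E
python3 chk.py st_home 453.2 -358.7 27.5,111 35,99 46,10
```

```text
[ 452.79896229 -359.227707    221.72360179]
```

View pics/st_home.png

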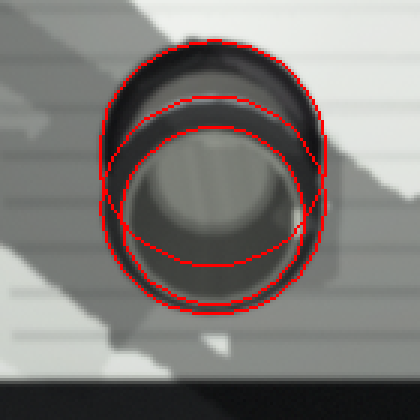

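The strainer is home: the collar at (212,215) and flange in the crop match the overlay. Going to the funnel, with a look at the filter on the way.

Emit:
move_arm(
  steps=[
    [[1,0,0],0,0],
    [[1,0,0],0,0],
    [[1,0,0],0,0],
    [[1,0,0],0,0],
    [[1,0,0],0,0],
    [[1,0,0],0,0],
    [[1,0,0],0,0],
    [[1,0,0],0,0],
    [[1,0,0],0,0],
    [[1,0,0],0,0],
    [[1,0,0],0,0],
    [[1,0,0],0,0],
    [[1,0,0],0,0],
    [[1,0,0],0,0],
    [[1,0,0],0,0],
    [[0,0,0],0,0],
    [[0,0,0],0,0],
    [[0,0,0],0,0],
  ],
)

```text
t: 13.02
ee_pos: [452.3, 15.5, 220.6]
orientation: [-2.22, -2.221, 0.003]
ft_force: [0.3, 0.4, 0.3]
width: 87.9
grasp_force: 0.0
```

```bash
python3 look.py wrist filter fi1 453 16
```

```text
[(0.92, [277.8, 195.3, 51.4, 53.7])]
one z0 [454.4  12.2] [-0.2 -0.4  0.2  0.4]
```

Emit:
move_arm(
  steps=[
    [[1,0,0],0,0],
    [[1,0,0],0,0],
    [[1,0,0],0,0],
    [[1,0,0],0,0],
    [[1,0,0],0,0],
    [[1,0,0],0,0],
    [[1,0,0],0,0],
    [[1,0,0],0,0],
    [[1,0,0],0,0],
    [[1,0,0],0,0],
    [[1,0.5,0],0,0],
    [[1,0,0],0,0],
    [[0,0,0],0,0],
    [[0,0,0],0,0],
    [[0,0,0],0,0],
  ],
)

```text
t: 14.37
ee_pos: [465.5, 314.5, 221.2]
orientation: [-2.223, -2.22, 0.002]
ft_force: [-0.4, -0.6, -0.4]
width: 87.9
grasp_force: 0.0
```

```bash
python3 look.py wrist funnel fu1 465 314
```

```text
[(0.59, [279.4, 194.2, 56.2, 57.7])]
one z0 [467.8 315.7] [-0.4 -0.5  0.4  0.6]
```

View pics/fu1.png

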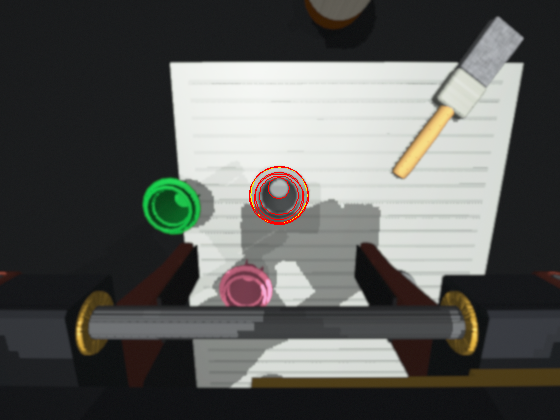

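Grey funnel at (279,195), pink at (246,288), green at (172,206). The chosen one is grey. Descending partway for a second look.

Emit:
move_arm(
  steps=[
    [[0.05,0.09,0.8],0,0],
    [[0,0,1],0,0],
    [[0,0,1],0,0],
    [[0,0,0],0,0],
    [[0,0,0],0,0],
    [[0,0,0],0,0],
  ],
)

```text
t: 14.97
ee_pos: [468.5, 316.7, 152.8]
orientation: [2.223, 2.22, 0.002]
ft_force: [1.1, -0.3, 0.3]
width: 87.7
grasp_force: 0.0
```

```bash
python3 look.py wrist funnel fu2 467 315
```

```text
[(0.59, [275.0, 213.4, 67.6, 71.0])]
one z0 [467.9 316.2] [-0.4 -0.5  0.4  0.6]
all [467.9 315.   -4.4] [ 0.1 -0.3  0.1  0.   0.1  0.1 -0.2  0.1]
all z0 [467.9 316. ] [-0.3 -0.8  0.5  0.3 -0.5 -0.3  0.3  0.8]
```

Emit:
move_arm(
  steps=[
    [[-0.03,0,1],0,0],
    [[0,0,1],0,0],
    [[0,0,1],0,0],
    [[0,0,0.6],0,0],
    [[0,0,0.38],0,0],
    [[0,0,0],0,0],
    [[0,0,0],0,0],
    [[0,0,0],0,0],
    [[0,0,0],0,1],
    [[0,0,0],0,1],
    [[0,0,0],0,1],
    [[0,0,0],0,1],
    [[0,0,0],0,1],
    [[0,0,0],0,1],
    [[0,0,0],0,1],
    [[0,0,0],0,1],
    [[0,0,0],0,1],
  ],
)

```text
t: 16.48
ee_pos: [467.9, 316.2, 52.3]
orientation: [-2.222, -2.221, -0.0]
ft_force: [-0.7, 0.1, 2.2]
width: 51.6
grasp_force: 30.0
```

Emit:
move_arm(
  steps=[
    [[0,0,-0.5],0,1],
    [[0,0,-1],0,1],
    [[0,0,-1],0,1],
    [[0,0,-1],0,1],
    [[0,0,-1],0,1],
    [[0,0,-1],0,1],
    [[-0.5,-0.6,0],0,1],
    [[-1,0,0],0,1],
    [[-1,0,0],0,1],
    [[-1,0,0],0,1],
    [[-1,0,0],0,1],
    [[-1,0,0],0,1],
    [[-1,0,0],0,1],
    [[-1,0,0],0,1],
    [[-1,0,0],0,1],
    [[-1,0,0],0,1],
    [[-1,0,0],0,1],
    [[-1,0,0],0,1],
    [[-1,0,0],0,1],
    [[-1,0,0],0,1],
  ],
)

```text
t: 18.15
ee_pos: [452.4, -22.5, 190.4]
orientation: [2.222, 2.221, 0.0]
ft_force: [1.1, -0.0, -1.0]
width: 51.0
grasp_force: 30.0
```

Emit:
move_arm(
  steps=[
    [[-1,0,0],0,1],
    [[-1,0,0],0,1],
    [[-1,0,0],0,1],
    [[-1,0,0],0,1],
    [[-1,0,0],0,1],
    [[-1,0,0],0,1],
    [[-1,0,0],0,1],
    [[-1,0,0],0,1],
    [[-1,0,0],0,1],
    [[-1,0,0],0,1],
    [[-1,0,0],0,1],
    [[-1,0,0],0,1],
    [[-1,0,0],0,1],
    [[-0.5,0,0],0,1],
    [[0,0,0],0,1],
    [[0,0,0],0,1],
    [[0,0,0],0,1],
    [[0,0,0],0,1],
  ],
)

```text
t: 19.65
ee_pos: [452.5, -357.4, 189.7]
orientation: [-2.22, -2.222, -0.0]
ft_force: [-1.0, 0.7, -1.0]
width: 51.1
grasp_force: 30.0
```

Emit:
move_arm(
  steps=[
    [[-0.06,0.02,0],0,1],
    [[0,0,0.5],0,1],
    [[0,0,0.5],0,1],
    [[0,0,0.5],0,1],
    [[0,0,0.5],0,1],
    [[0,0,0.4],0,1],
    [[0,0,0.3],0,1],
    [[0,0,0],0,1],
    [[0,0,0],0,1],
    [[0,0,0],0,1],
  ],
)

```text
t: 20.48
ee_pos: [453.4, -360.6, 122.4]
orientation: [2.222, 2.221, 0.0]
ft_force: [-0.3, -0.2, -0.6]
width: 51.3
grasp_force: 30.0
```

Emit:
move_arm(
  steps=[
    [[0.02,0,0.08],0,1],
    [[0,0,0.06],0,1],
    [[0,0,0],0,1],
    [[0,0,0],0,1],
  ],
)

```text
t: 20.82
ee_pos: [453.2, -359.8, 118.9]
orientation: [2.222, 2.221, 0.0]
ft_force: [0.9, 0.2, 0.1]
width: 51.3
grasp_force: 30.0
```

Emit:
move_arm(
  steps=[
    [[0,0,0.03],0,1],
    [[0,0,0],0,1],
    [[0,0,0],0,0],
    [[0,0,0],0,0],
    [[0,0,0],0,0],
    [[0,0,0],0,0],
    [[0,0,0],0,0],
    [[0,0,-0.4],0,0],
    [[0,0,-1],0,0],
    [[0,0,-1],0,0],
    [[0,0,-1],0,0],
    [[0,0,-0.8],0,0],
    [[0,0,0],0,0],
    [[0,0,0],0,0],
  ],
)

```text
t: 21.98
ee_pos: [453.7, -360.3, 224.6]
orientation: [2.22, 2.219, 0.0]
ft_force: [0.2, 0.9, 0.1]
width: 87.9
grasp_force: 0.0
```

```bash
python3 chk.py fu_home 453.2 -359 26,127 32,115 35,99
```

```text
[ 453.69142227 -360.27741884  224.62868068]
```

View pics/fu_home.png

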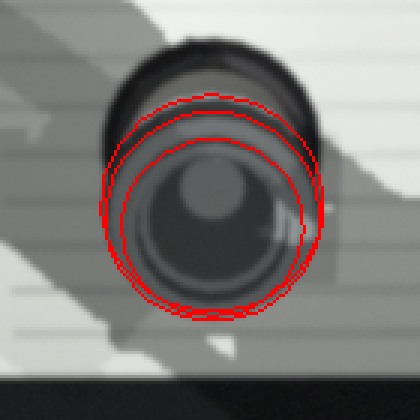

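The funnel is home: concentric at (212,225) in the crop, and level with the overlay within about 2 mm. Now the filter.

Emit:
move_arm(
  steps=[
    [[1,0.03,0],0,0],
    [[1,0,0],0,0],
    [[1,0,0],0,0],
    [[1,0,0],0,0],
    [[1,0,0],0,0],
    [[1,0,0],0,0],
    [[1,0,0],0,0],
    [[1,0,0],0,0],
    [[1,0,0.5],0,0],
    [[1,0,0.5],0,0],
    [[1,0,0.5],0,0],
    [[1,0,0.5],0,0],
    [[1,0,0.5],0,0],
    [[1,0,0.5],0,0],
    [[0.9,0,0.2],0,0],
    [[0,0,0],0,0],
    [[0,0,0],0,0],
    [[0,0,0],0,0],
  ],
)

```text
t: 23.53
ee_pos: [453.6, 12.3, 142.5]
orientation: [-2.221, -2.221, 0.002]
ft_force: [-0.8, 0.1, 0.1]
width: 87.8
grasp_force: 0.0
```

```bash
python3 look.py wrist filter fi2 454 12
```

```text
[(0.64, [276.4, 210.3, 67.4, 64.7])]
one z0 [454.5  12.2] [ 0.7 -0.1 -0.7  0.1]
all [454.5  12.4   0.7] [-0.2 -0.4  0.2  0.4  0.6 -0.2 -0.7  0.2]
all z0 [454.5  12.2] [-0.1 -0.4  0.2  0.4  0.7 -0.1 -0.8  0.1]
```

Emit:
move_arm(
  steps=[
    [[0,0.03,1],0,0],
    [[0,0,1],0,0],
    [[0,0,1],0,0],
    [[0,0,0.9],0,0],
    [[0,0,0.4],0,0],
    [[0,0,0],0,0],
    [[0,0,0],0,0],
    [[0,0,0],0,0],
    [[0,0,0],0,1],
    [[0,0,0],0,1],
    [[0,0,0],0,1],
    [[0,0,0],0,1],
    [[0,0,0],0,1],
    [[0,0,0],0,1],
    [[0,0,0],0,1],
    [[0,0,0],0,1],
    [[0,0,0],0,1],
  ],
)

```text
t: 25.05
ee_pos: [454.8, 12.7, 35.5]
orientation: [2.222, 2.221, 0.0]
ft_force: [-0.1, 0.1, 2.3]
width: 47.3
grasp_force: 30.0
```

Emit:
move_arm(
  steps=[
    [[0,0,-0.4],0,1],
    [[0,0,-1],0,1],
    [[0,0,-1],0,1],
    [[0,0,-1],0,1],
    [[0,0,-1],0,1],
    [[0,0,-1],0,1],
    [[0,0,-1],0,1],
    [[-0.5,-0.05,0],0,1],
    [[-1,0,0],0,1],
    [[-1,0,0],0,1],
    [[-1,0,0],0,1],
    [[-1,0,0],0,1],
    [[-1,0,0],0,1],
    [[-1,0,0],0,1],
    [[-1,0,0],0,1],
    [[-1,0,0],0,1],
    [[-1,0,0],0,1],
    [[-1,0,0],0,1],
    [[-1,0,0],0,1],
    [[-1,0,0],0,1],
  ],
)

```text
t: 26.72
ee_pos: [452.9, -300.9, 196.0]
orientation: [-2.222, -2.221, -0.0]
ft_force: [0.6, -0.1, 0.2]
width: 46.7
grasp_force: 30.0
```

Emit:
move_arm(
  steps=[
    [[-1,0,0],0,1],
    [[-1,0,0],0,1],
    [[-0.35,0,0],0,1],
    [[0,0,0],0,1],
    [[0,0,0],0,1],
    [[0,0,0],0,1],
    [[0,0,0],0,1],
    [[0,0,0],0,1],
    [[0,0,0],0,1],
  ],
)

```text
t: 27.47
ee_pos: [453.5, -357.7, 195.6]
orientation: [-2.221, -2.222, -0.0]
ft_force: [0.6, -0.2, -0.8]
width: 46.5
grasp_force: 30.0
```

Emit:
move_arm(
  steps=[
    [[-0.04,0,0],0,1],
    [[0,0,0.5],0,1],
    [[0,0,0.5],0,1],
    [[0,0,0.5],0,1],
    [[0,0,0.4],0,1],
    [[0,0,0.3],0,1],
    [[0,0,0.1],0,1],
    [[0,0,0.05],0,1],
    [[0,0,0],0,1],
    [[0,0,0],0,1],
    [[0,0,0],0,1],
  ],
)

```text
t: 28.38
ee_pos: [453.7, -359.8, 137.2]
orientation: [2.221, 2.22, 0.0]
ft_force: [-0.0, -0.5, -0.4]
width: 46.7
grasp_force: 30.0
```

Emit:
move_arm(
  steps=[
    [[0,0,0.06],0,1],
    [[0,0,0.05],0,1],
    [[0,0,0],0,1],
    [[0,0,0],0,1],
  ],
)

```text
t: 28.72
ee_pos: [453.7, -359.8, 134.5]
orientation: [2.221, 2.22, 0.0]
ft_force: [-0.3, 0.6, 3.7]
width: 46.9
grasp_force: 30.0
```

Emit:
move_arm(
  steps=[
    [[0,0,0],0,0],
    [[0,0,0],0,0],
    [[0,0,0],0,0],
    [[0,0,0],0,0],
    [[0,0,0],0,0],
    [[0,0,-0.4],0,0],
    [[0,0,-1],0,0],
    [[0,0,-1],0,0],
    [[0,0,-1],0,0],
    [[0,0,-0.4],0,0],
    [[0,0,0],0,0],
    [[0,0,0],0,0],
    [[0,0,0],0,0],
  ],
)

```text
t: 29.8
ee_pos: [452.6, -359.0, 227.6]
orientation: [-2.22, -2.22, 0.0]
ft_force: [0.2, -0.6, -0.7]
width: 88.0
grasp_force: 0.0
```

```bash
python3 chk.py fi_home 453.2 -359 24,143 30,131 32,115 35,99
```

```text
[ 452.63368175 -358.96030686  227.61099404]
```

View pics/fi_home.png

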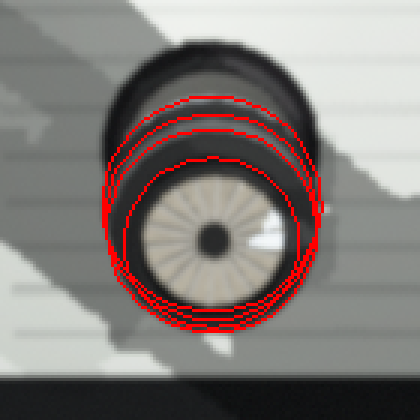

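The filter is home: pleats concentric at (213,240) in the crop and level with the overlay. Now the cover.

Emit:
move_arm(
  steps=[
    [[1,0,0],0,0],
    [[1,0,0],0,0],
    [[1,0,0],0,0],
    [[1,0,0],0,0],
    [[1,0.5,0],0,0],
    [[1,0.5,0],0,0],
    [[1,0.5,0],0,0],
    [[1,0.5,0],0,0],
    [[1,0.5,0],0,0],
    [[1,0.5,0],0,0],
    [[1,0.5,0],0,0],
    [[1,0.5,0],0,0],
    [[1,0.5,0],0,0],
    [[1,0.5,0],0,0],
    [[1,0.5,0],0,0],
    [[1,0.5,0],0,0],
    [[1,0.5,0],0,0],
    [[1,0.5,0],0,0],
    [[1,0,0],0,0],
    [[1,0,0],0,0],
  ],
)

```text
t: 31.52
ee_pos: [628.2, 141.5, 226.8]
orientation: [-2.221, -2.22, 0.004]
ft_force: [0.1, 0.4, -0.8]
width: 87.9
grasp_force: 0.0
```

Emit:
move_arm(
  steps=[
    [[1,0,0.4],0,0],
    [[0.8,0,0.4],0,0],
    [[0,0,0],0,0],
    [[0,0,0],0,0],
    [[0,0,0],0,0],
    [[0,0,0],0,0],
  ],
)

```text
t: 32.02
ee_pos: [628.6, 184.3, 208.8]
orientation: [2.223, 2.22, -0.001]
ft_force: [-0.3, -0.3, 0.4]
width: 87.8
grasp_force: 0.0
```

```bash
python3 look.py wrist cover co1 627.5 185
python3 - <<'E'
from h import *
d=cam('wrist'); im=np.array(d['image']).astype(int)
# dark bar: threshold within disc, back-project to z=30
c=proj(d,[627.5,185,22]); U,V=np.meshgrid(range(560),range(420))
g=im.mean(2); m=(g<75)&(np.hypot(U-c[0],V-c[1])<40)
n,l,s,ce=cv2.connectedComponentsWithStats(m.astype(np.uint8)); print(s[1:].tolist())
k=1+s[1:,4].argmax(); P=np.array([onz(d,p,26)[:2] for p in np.argwhere(l==k)[:,::-1]],np.float32)
print(cv2.minAreaRect(P))
i=cv2.imread('pics/co1.png');u,v=c.astype(int);i=cv2.resize(i[v-70:v+70,u-70:u+70],None,fx=3,fy=3,interpolation=0);cv2.imwrite('pics/co1c.png',i)
E
```

```text
[(0.88, [272.1, 195.2, 48.7, 47.2])]
one z0 [623.  179.6] [ 0.  -0.5 -0.   0.5]
[[255, 178, 33, 40, 347]]
((623.2560424804688, 180.47987365722656), (18.639822006225586, 46.51709747314453), 31.563434600830078)
```

View pics/co1c.png

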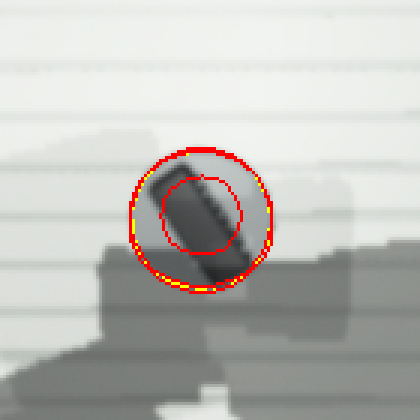

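The bar runs from upper left to lower right, about 31.6° off the world y axis. The disc is centred at about (623.2,180.1). Translating, turning and looking again.

Emit:
move_arm(
  steps=[
    [[-0.16,-0.21,0],0,0],
    [[0,0,0.5],-1,0],
    [[0,0,0.5],-1,0],
    [[0,0,0.5],-1,0],
    [[0,0,0.5],-1,0],
    [[0,0,0.5],-1,0],
    [[0,0,0.5],-1,0],
    [[0,0,0],-0.3,0],
    [[0,0,0],0,0],
    [[0,0,0],0,0],
    [[0,0,0],0,0],
  ],
)

```text
t: 33.08
ee_pos: [623.6, 181.2, 134.6]
orientation: [1.537, 2.739, 0.001]
ft_force: [0.6, -0.4, 0.2]
width: 88.0
grasp_force: 0.0
```

```bash
python3 look.py wrist cover co2 623.2 180
python3 - <<'E'
from h import *
o=ctrl.get_obs();d=cam('wrist'); im=np.array(d['image']).astype(int)
c=proj(d,[623.2,180.2,22]); U,V=np.meshgrid(range(560),range(420))
m=(im.mean(2)<75)&(np.hypot(U-c[0],V-c[1])<32)
n,l,s,ce=cv2.connectedComponentsWithStats(m.astype(np.uint8)); k=1+s[1:,4].argmax(); print(s[1:].tolist())
P=np.array([onz(d,p,28)[:2] for p in np.argwhere(l==k)[:,::-1]],np.float32); print(cv2.minAreaRect(P))
X=R.from_rotvec(o['orientation']).as_matrix(); print(o['ee_pos'].round(1),X.round(3).tolist())
E
```

```text
[(0.95, [275.2, 210.0, 60.3, 57.8])]
one z0 [623.1 179.2] [-0.5  0.3  0.5 -0.3]
all [623.1 179.1  -1.1] [ 0.2 -0.2  0.1  0.6 -0.4  0.2  0.3 -0.6]
all z0 [623.1 179.3] [ 0.1 -0.2  0.1  0.7 -0.4  0.1  0.5 -0.4]
[[265, 185, 23, 53, 1018]]
((622.9227905273438, 181.5670928955078), (19.920177459716797, 47.752925872802734), 31.466814041137695)
[623.6 181.4 134.6] [[-0.522, 0.853, 0.001], [0.853, 0.522, 0.0], [-0.0, 0.001, -1.0]]
```

View pics/co2.png

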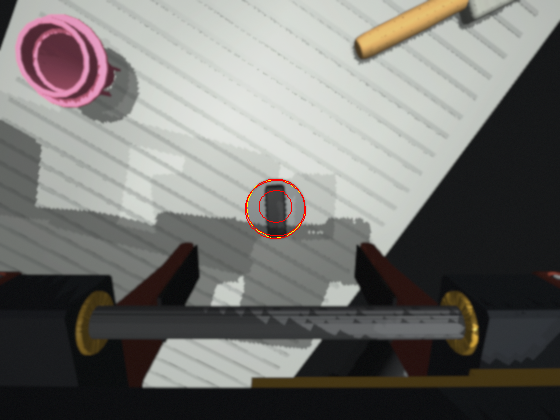

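The fingers are aligned across the bar at (275,210). Grasping.

Emit:
move_arm(
  steps=[
    [[-0.03,-0.04,1],0,0],
    [[0,0,1],0,0],
    [[0,0,1],0,0],
    [[0,0,0.8],0,0],
    [[0,0,0.6],0,0],
    [[0,0,0.3],0,0],
    [[0,0,0],0,0],
    [[0,0,0],0,0],
    [[0,0,0],0,1],
    [[0,0,0],0,1],
    [[0,0,0],0,1],
    [[0,0,0],0,1],
    [[0,0,0],0,1],
    [[0,0,0],0,1],
    [[0,0,0],0,1],
    [[0,0,0],0,1],
    [[0,0,0],0,1],
    [[0,0,0],0,1],
  ],
)

```text
t: 34.73
ee_pos: [622.8, 180.2, 16.4]
orientation: [-1.536, -2.741, 0.0]
ft_force: [-0.2, -0.4, -0.2]
width: 24.7
grasp_force: 0.0
```

Run:
```python
from h import *
o=ctrl.get_obs();print(o['width'],o['grasp_force'],o['ee_pos'].round(1))
X=R.from_rotvec(o['orientation']).as_matrix(); D=np.array([453.2,-358.8,195])-o['ee_pos']; print((X.T@D/25).round(2))
```

```text
24.722018809552132 0.0 [622.8 180.2  16.4]
[-14.84 -17.04  -7.14]
```

Emit:
move_arm(
  steps=[
    [[0,0,0],0,1],
    [[0,0,0],0,1],
    [[0,0,0],0,1],
    [[0,0,0],0,1],
    [[0,0,0],0,1],
  ],
)

```text
t: 35.15
ee_pos: [622.8, 180.2, 16.4]
orientation: [-1.536, -2.741, 0.0]
ft_force: [-0.4, 1.1, -0.4]
width: 18.0
grasp_force: 30.0
```

Emit:
move_arm(
  steps=[
    [[0,0,-0.4],0,1],
    [[0,0,-0.8],0,1],
    [[0,0,-1],0,1],
    [[0,0,-1],0,1],
    [[0,0,-1],0,1],
    [[0,0,-1],0,1],
    [[0,0,-1],0,1],
    [[0,0,-1],0,1],
    [[-0.4,-0.5,0],0,1],
    [[-0.8,-0.9,0],0,1],
    [[-0.8,-0.9,0],0,1],
    [[-0.8,-0.9,0],0,1],
    [[-0.8,-0.9,0],0,1],
    [[-0.8,-0.9,0],0,1],
    [[-0.8,-0.9,0],0,1],
    [[-0.8,-0.9,0],0,1],
    [[-0.8,-0.9,0],0,1],
    [[-0.8,-0.9,0],0,1],
    [[-0.8,-0.9,0],0,1],
    [[-0.8,-0.9,0],0,1],
  ],
)

```text
t: 36.82
ee_pos: [519.4, -153.2, 196.0]
orientation: [-1.535, -2.74, 0.001]
ft_force: [0.8, -0.6, -1.3]
width: 17.8
grasp_force: 30.0
```

Emit:
move_arm(
  steps=[
    [[-0.8,-0.9,0],0,1],
    [[-0.8,-0.9,0],0,1],
    [[-0.8,-0.9,0],0,1],
    [[-0.8,-0.9,0],0,1],
    [[-0.8,-1,0],0,1],
    [[-0.8,-1,0],0,1],
    [[-0.8,-1,0],0,1],
    [[0,0,0],0,1],
    [[0,0,0],0,1],
    [[0,0,0],0,1],
    [[0,0,0],0,1],
  ],
)

```text
t: 37.73
ee_pos: [453.4, -356.2, 196.1]
orientation: [-1.534, -2.741, -0.001]
ft_force: [1.6, -0.4, -1.7]
width: 17.7
grasp_force: 30.0
```

Run:
```python
from h import *
o=ctrl.get_obs();print(o['width'],o['grasp_force'],o['ee_pos'].round(1))
X=R.from_rotvec(o['orientation']).as_matrix(); D=np.array([453.2,-358.8,137+16.5])-o['ee_pos']; print((X.T@D/25).round(2))
d=cam('wrist');im=np.array(d['image'])[:,:,::-1].copy(); x,y,z=o['ee_pos']
def circ(c,r,z,col): cv2.polylines(im,[np.array([proj(d,[c[0]+r*np.cos(a),c[1]+r*np.sin(a),z]) for a in A]).round().astype(int)],True,col,1)
circ((x,y),28,z-16.5+14,(0,0,255)); circ((453.2,-358.8),24,143,(0,255,0)); circ((453.2,-358.8),30,131,(0,255,0))
cv2.imwrite('pics/ins4.png',im)
```

```text
17.699612877315598 29.99756634235382 [ 453.4 -356.2  196.1]
[-0.09 -0.06  1.71]
```

View pics/ins4.png

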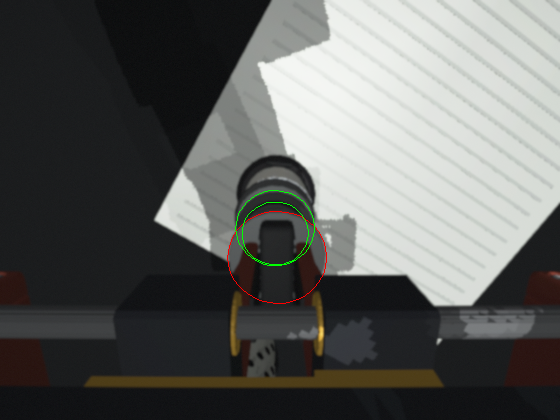

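The held cover (disc at (277,257)) matches its overlay, with the stack at (276,228) below it. Lowering.

Emit:
move_arm(
  steps=[
    [[-0.08,-0.05,0],0,1],
    [[0,0,0.4],0,1],
    [[0,0,0.4],0,1],
    [[0,0,0.4],0,1],
    [[0,0,0.2],0,1],
    [[0,0,0.1],0,1],
    [[0,0,0.05],0,1],
    [[0,0,0],0,1],
    [[0,0,0],0,1],
    [[0,0,0],0,1],
  ],
)

```text
t: 38.62
ee_pos: [453.8, -359.9, 158.1]
orientation: [1.535, 2.74, -0.0]
ft_force: [0.2, -0.4, -0.4]
width: 17.9
grasp_force: 30.0
```

Emit:
move_arm(
  steps=[
    [[0.03,0,0.05],0,1],
    [[0,0,0.05],0,1],
    [[0,0,0.05],0,1],
    [[0,0,0.02],0,1],
    [[0,0,0],0,1],
    [[0,0,0],0,1],
  ],
)

```text
t: 39.12
ee_pos: [453.2, -359.0, 153.4]
orientation: [1.536, 2.741, -0.0]
ft_force: [-0.5, -0.9, -0.8]
width: 18.2
grasp_force: 30.0
```

Emit:
move_arm(
  steps=[
    [[0,0,0.02],0,1],
    [[0,0,0],0,1],
    [[0,0,0],0,0],
    [[0,0,0],0,0],
    [[0,0,0],0,0],
    [[0,0,0],0,0],
    [[0,0,0],0,0],
    [[0,0,0],0,0],
    [[0,0,-0.4],0,0],
    [[0,0,-1],0,0],
    [[0,0,-1],0,0],
    [[0,0,-1],0,0],
    [[0,0,0],0,0],
    [[0,0,0],0,0],
    [[0,0,0],0,0],
  ],
)

```text
t: 40.37
ee_pos: [452.9, -358.7, 237.8]
orientation: [-1.535, -2.741, -0.0]
ft_force: [-0.5, 0.3, 0.2]
width: 87.6
grasp_force: 0.0
```

```bash
python3 chk.py co_home 453.2 -358.8 28,151 30,131 32,115 35,99
```

```text
[ 452.8784812  -358.71588927  237.81887692]
```

View pics/co_home.png

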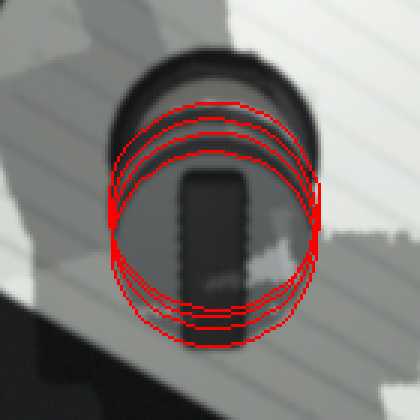

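The cover sits level at (212,250) in the crop, matching its home overlay. Handing in.

```bash
python3 -c "
from workcell import ctrl
print(ctrl.close_job())"
```

```text
the job is handed in; nothing more can be done
None
```

I nested the strainer, funnel, filter and cover in the cup in that order and let go of all of them; the camera check after each placing showed the part level and home to within about 2 mm, and I handed the job in at about 40 s, though it returned no verdict.

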